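# Set the prism on its table and hold the cuvette in the light path

### The arm

A 6-joint arm with a two-finger parallel gripper is mounted at the origin on a cart in front of the work surface, level with it; the furniture and walls round the work are solid. World frame = base frame: x ahead of the robot, y to its left, z up, the work surface at z = 0. Lengths are in mm, angles in rad, forces in N, time in s.
With the tool pointing down it reaches from about 325 to 850 mm from the base axis. Payload 15.5 kg.
Tool frame: the origin (TCP) lies at the very end of the fingers, on their centre line; the grasp point (between the pads) lies 19 mm behind it; z points along the fingers, y is the line along which they close (so a half turn about z gives the same grasp; the last joint's range is limited). The gripper opens to 91 mm and grips with 3 to 60 N. Pads are 32 mm wide; open, the fingers measure 118 mm over their backs; the gripper's body (76 mm by 178 mm) begins 60 mm behind the grasp point.
Start: joints at [1.056, 0.494, 1.345, -0, 1.302, -0.096], TCP at [254.732, 570.735, 213.915] pointing down, gripper open.
Joint ranges: [-2.91, 2.91], [-0.82, 2.16], [0.22, 2.67], [-1.22, 4.37], [0.12, 2.79], [-3.08, 3.08]. Speed limits (rad/s): [1.89, 1.89, 2.57, 3.01, 3.01, 3.01].

### API

Orientations are given as a unit quaternion [x, y, z, w].
In Python, from plant import bot gives the robot as it stands.
- The arm moves only by the shell command python3 -m crank 'ROWS' [OPENING]. ROWS is JSON, a list of rows, each a list of 2 entries, a list of its own where there are three numbers: the shift along the tool's x, y, z in units of 60 mm (1.0 is 60 mm), then the turn, a rotation vector about the tool's x, y, z in units of 10 degrees (1.0 is 10 degrees). A call has 1 to 12 rows; each row shifts and turns the commanded pose from where the row before left it, along the tool's axes as they then stand; what a row does not reach is not made up. A row lasts 1/8 s, in which the tool goes at most 62.5 mm and 10.7 degrees, less where a joint would pass 70% of its speed; a pose out of reach is approached as far as the arm can. A call with a number of a shift or a turn outside -1 to 1 is refused whole. A call with a gripper value outside its range is refused whole. OPENING is the gripper's target within -1 to 1 (fully open at 1, half-way at 0, shut at -1), set as the call begins (- or left out, the last holds). The fingers move at their own pace and stop on an object; the grip force is fixed at half the most. Time passes only in rows, so rows that do not move let the fingers close. It gives the time, the measured TCP pose, the force, the opening and the grip force at its end, in the units of the state.
- bot.state(): the state, without advancing time (a new reading comes with each control period).
- bot.snapshot(name): name is "side" or "top"; returns the picture (384x512x3 uint8, red, green, blue); there is no depth.
- bot.camera_info(name): a dict with "intrinsics" (3x3 intrinsics, pixels), "xyz" and "rotation" of the camera in the world. Camera axes: x right, y up, looking along -z (the intrinsics and any distortion apply to the point x, -y, -z); pixel columns grow to the right and rows downward; lengths in mm; the calibration is good to about 2 mm. A picture is of the moment at which its call begins. camera_info takes no time and is no camera call.
- bot.finish_job(): hands the job in; it is judged then, once.
The state is a dict: "t": time; "qpos": joint angles; "dq": joint speeds; "tau": joint torques, N m; "tool_pos": TCP position; "tool_rot": TCP orientation; "force": force on the tool from outside, world axes, zero at the start; "ft_torque": the same for the moment, N m; "finger_gap": opening from 0.0 (shut) to 1.0 (fully open); "grip_force": force on a finger pad.
Only numpy, scipy, OpenCV 4.12 (cv2) and the standard library are available. Lean on these libraries where they do the work, as an engineer would, in place of code of your own. Each camera call takes 0.05 s, during which the arm holds its last target. There are 200 camera calls.

### The job

First lift the glass prism by its two frosted end faces, set it centred on the bench's small round prism table with its ridge straight across the light path, and let go. Then take the longer of the two stoppered cuvettes from the holder, gripping only its broad frosted faces, never its clear windows or stopper, and hold it upright and still midway between lamp nozzle and prism, so that the light would run straight through both clear windows about 15 mm above its underside. Finish while still holding it there, touching nothing else with it, and leave the short cuvette, carton, vial and forceps alone.

Things in the scene. Friction and masses are not known exactly. Their poses are not given: they have to be found in the camera images.
- bench: Fixed optical bench: aluminium rail 60 (x) x 300 (y) x 12 mm on the worktop. Origin: centre of its underside, z up. The light runs along y from +y to -y over the rail's centre line, 58 mm above the worktop. Black lamp box 56 x 50 mm at y = +118 mm, top 93 mm high; its round nozzle, 26 mm across, ends at y = +75. Prism table at y = -50; white screen 60 mm wide, 75 mm high, at y = -132.
- gap_mid (a point): Middle of the free gap (105 mm along the light path) between nozzle tip and prism, on the axis of the light path, 58 mm above the worktop and 46 mm above the rail's top; axes as the bench.
- prism_seat (a point): Centre of the top of the prism table, a metal disc 28 mm across on a thin post, its top 42 mm above the worktop (the 40 x 36 mm carrier under it ends 24 mm above the worktop); axes as the bench.
- prism: Loose glass prism, about 70 g, lying on one of three polished faces: 40 mm long along its ridge (its x), base 40 mm wide (y), equilateral, 34 mm high. Origin: centre of its underside; z up. The triangular ends at x = -20 and +20 mm are frosted and parallel: grip it there (40 mm apart).
- prism_faces: The clear polished part of the prism between its frosted ends (the sloping sides and the base); same origin and axes as the prism. Not to be touched by the fingers.
- cell: Longer cuvette, about 35 g, loose, upright in a holder pocket: glass 24 mm long (its y, the light's way), 16 mm wide (x), 50 mm high; white stopper, narrower than the glass, to 55 mm. Origin: centre of its underside; z up. Broad faces at x = -8 and +8 mm are frosted: grip there. The narrow ends at y = -12 and +12 mm are clear windows, 11 mm wide.
- cell_windows: The two clear windows of the longer cuvette at its +y and -y ends; same origin and axes as the cuvette. Not to be touched by the fingers.
- cell_stopper: The longer cuvette's white stopper, 10 x 20 mm, sticking out 5 mm above the glass; same origin and axes as the cuvette. Not to be touched by the fingers.
- cell_optic (a point): Point on the longer cuvette's centre line 15 mm above its underside, where the light is meant to cross; axes as the cuvette.
- holder: Fixed white block 50 (x) x 124 (y) x 18 mm. Origin: centre of its underside; z up. Two pockets 20 (x) x 28 (y) mm, 12 mm deep, at y = -30 and +30 mm; a cuvette stands on a pocket's floor, 6 mm above the worktop, and 38 mm of its glass sticks out. Either cuvette may be in either pocket.
- short_cell: Bystander: the short cuvette in the other pocket, like the longer one but only 12 mm along its y. Origin: centre of its underside.
- carton: Bystander: small carton 28 x 78 x 30 mm. Origin: centre of its underside.
- vial: Bystander: small amber vial with black cap, 27 mm across, 57 mm high. Origin: centre of its underside.
- tweezers: Bystander: fine metal forceps, 130 mm long, 17 mm wide, 8 mm high, lying flat. Origin: centre of the underside.
There are look-alikes about, which are no part of the job. Of the things that look like the prism, take the one that is nearest to the robot's base at the start.

How it is judged:
By the outcome, as a careful person would: the job done as asked, in the order asked, and still so for the second after the job is handed in, while the arm keeps its last pose, push and grip.
It also fails if it takes over 64 s, if anything falls off the work surface, if the arm or the gripper's body presses on something with over 40 N, if the wrist force passes 120 N, or if a joint passes its speed limit or range.

## Working session

There is one attempt and no reset: what is moved stays moved. The work goes in short steps, Python scripts to look and compute and a shell command to move; the robot and the scene stay as the last step left them, time stands still between calls to the robot, and variables do not carry over. Pictures are saved under pics/ and viewed, at most 10 in all, crops included, and the job is handed in when it is done.

```bash
ls; mkdir -p pics
python3 - <<'E'
from plant import bot
import cv2
print(bot.state())
for n in("top","side"):
    im=bot.snapshot(n); cv2.imwrite(f"pics/{n}0.png",cv2.resize(im[:,:,::-1],(800,600),interpolation=cv2.INTER_CUBIC)); cv2.imwrite(f"raw_{n}0.png",im[:,:,::-1]);print(bot.camera_info(n))
E
```

```text
pics
{'t': 0.0, 'qpos': array([ 1.05551465e+00,  4.94209387e-01,  1.34616366e+00, -2.52833764e-05,
        1.30248286e+00, -9.54845013e-02]), 'dq': array([-0.00144919,  0.00046836, -0.00054024,  0.00012496,  0.00139477,
       -0.00155961]), 'tau': array([-1.77410031e-03, -8.78803468e+01, -3.81856263e+01,  7.05091422e-02,
        5.31249493e-02, -2.46759225e-05]), 'tool_pos': array([254.53494087, 570.38841853, 213.31094991]), 'tool_rot': array([ 2.08357387e-01,  9.78052555e-01, -6.06067985e-04, -1.78281021e-04]), 'force': array([-0.80648721, -0.57189363, -0.06801731]), 'ft_torque': array([-0.05993857,  0.02493653, -0.04522374]), 'grip_force': 0.0, 'finger_gap': 1.0004158655573594}
{'intrinsics': array([[441.29336089,   0.        , 253.7332732 ],
       [  0.        , 441.29336089, 186.36131549],
       [  0.        ,   0.        ,   1.        ]]), 'xyz': array([ 362.84093608,   39.83335442, 1223.14806135]), 'rotation': array([-0.04699143,  0.0619554 ,  0.70917548, -0.70073067])}
{'intrinsics': array([[488.32357265,   0.        , 252.171754  ],
       [  0.        , 488.32357265, 193.98608128],
       [  0.        ,   0.        ,   1.        ]]), 'xyz': array([ 540.78130358, 1380.43352595, 1068.87447352]), 'rotation': array([-0.00545576,  0.45028903,  0.8927586 ,  0.01385996])}
```

View pics/top0.png

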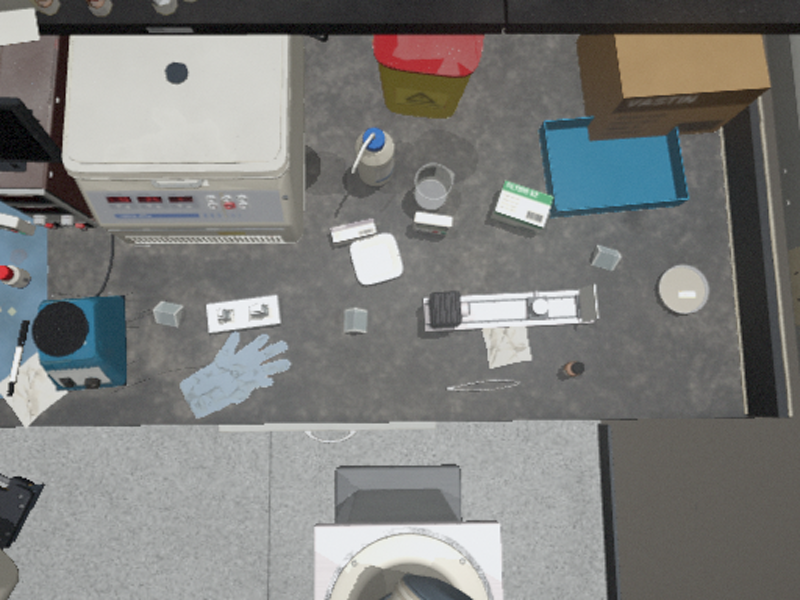

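View pics/side0.png

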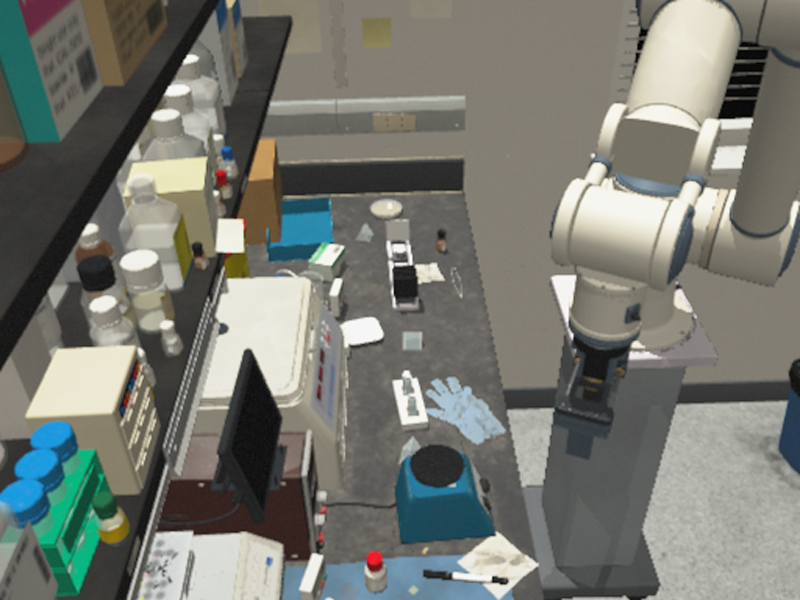

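The top view shows three prism-like glass pieces: (168,314), (355,320) and (605,258). The bench is at about (510,308), with the lamp box at its left end (445,308), and the holder is at (243,314) with two cuvettes. The robot base is at about (400,590), so the nearest prism is (355,320). I'll check it and the others in an enlarged mosaic.

```bash
cat > h.py <<'E'
import numpy as np, cv2
from scipy.spatial.transform import Rotation as R
from plant import bot
def proj(n,P):
    c=bot.camera_info(n); p=R.from_quat(c["rotation"]).inv().apply(np.atleast_2d(P)-c["xyz"])*[1,-1,-1]
    q=p@np.array(c["intrinsics"]).T; return q[:,:2]/q[:,2:]
def unproj(n,uv,z):
    c=bot.camera_info(n); uv=np.atleast_2d(uv).astype(float); d=np.c_[uv,np.ones(len(uv))]@np.linalg.inv(c["intrinsics"]).T
    d=R.from_quat(c["rotation"]).apply(d*[1,-1,-1]); z=np.broadcast_to(z,len(uv))
    return c["xyz"]+d*((z-c["xyz"][2])/d[:,2])[:,None]
def crop(im,u,v,w,h,s):
    return cv2.resize(im[v:v+h,u:u+w],None,fx=s,fy=s,interpolation=cv2.INTER_CUBIC)
E
python3 - <<'E'
from h import *
a=cv2.imread("raw_top0.png")
m=np.zeros((600,800,3),np.uint8)
A=crop(a,264,176,128,44,6); m[:264,:768]=A      # bench
B=crop(a,126,182,60,36,8); m[270:558,:480]=B     # holder
C=crop(a,212,188,36,36,8); m[270:558,490:778]=C # prism
cv2.imwrite("pics/mos0.png",m)
print(unproj("top",np.array([[168,314],[355,320],[605,258],[243,314]])*.64,10).round())
E
```

```text
[[ 515.  415.   10.]
 [ 501.   87.   10.]
 [ 608. -365.   10.]
 [ 513.  284.   10.]]
```

View pics/mos0.png

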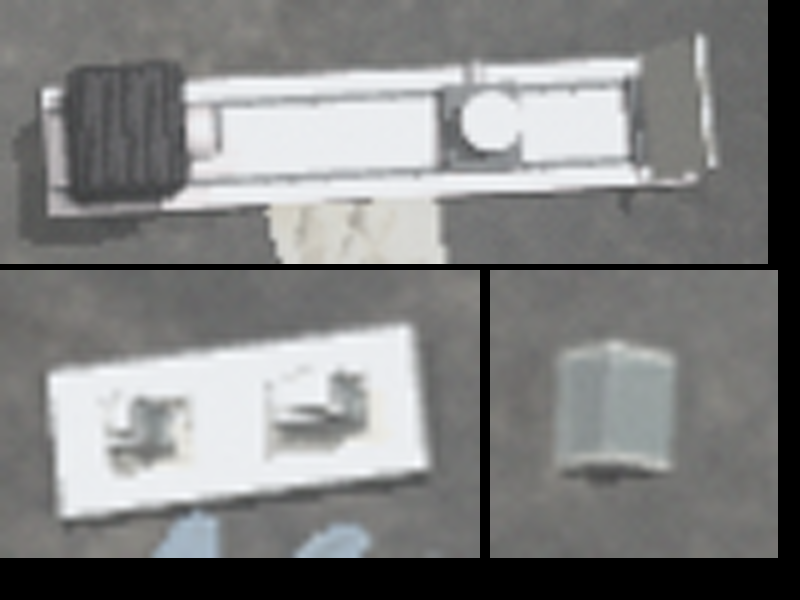

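The mosaic shows the bench with the lamp on the left, the table disc at about (490,120) and the screen on the right. The longer cuvette is in the right-hand pocket: its stopper runs x 275–335, against about 25 px for the left one. The nearest prism is intact with its ridge running vertically, (612,340) to (612,458). Next I'll fit the poses.

```bash
cat > fit.py <<'E'
from h import *
from scipy.optimize import least_squares
def fit(obs,x0):
    """obs: list of (cam, model pts Nx3, pixels Nx2)"""
    def place(p,M): return np.c_[R.from_euler('z',p[2]).apply(M)]+[p[0],p[1],0]
    f=lambda p: np.concatenate([(proj(c,place([p[0]*1,p[1],p[2]/100],np.array(M,float)))-U).ravel() for c,M,U in obs])
    s=least_squares(f,[x0[0],x0[1],x0[2]*100]); r=f(s.x)
    return [*s.x[:2].round(1),round(s.x[2]/100,4)],r.reshape(-1,2).round(1).tolist()
def un(P,X0,Y0,u0,v0,s): P=np.array(P,float); return np.c_[u0+(P[:,0]-X0+.5)/s-.5, v0+(P[:,1]-Y0+.5)/s-.5]
E
python3 - <<'E'
from fit import *
B=un([(42,90),(50,215),(490,120),(66,66),(184,62),(187,199),(70,206),(700,38),(713,165)],0,0,264,176,6)
MB=[(30,150,12),(-30,150,12),(0,-50,42),(28,143,93),(28,93,93),(-28,93,93),(-28,143,93),(30,-132,75),(-30,-132,75)]
print("bench",fit([("top",MB,B)],[520,-150,0]))
H=un([(48,372),(412,325),(428,470),(62,518)],0,270,126,182,8)
print("holder",fit([("top",[(25,62,18),(25,-62,18),(-25,-62,18),(-25,62,18)],H)],[513,284,0.1]))
C=un([(612,340),(560,352),(675,352),(557,471),(676,469)],490,270,212,188,8)
print("prism",fit([("top",[(20,0,34),(20,20,0),(20,-20,0),(-20,20,0),(-20,-20,0)],C)],[501,87,0.]))
S=un([(270,378),(325,365),(332,407)],0,270,126,182,8)
print("stop",unproj("top",S,61).round(1))
a=cv2.imread("raw_side0.png")
m=np.zeros((600,800,3),np.uint8)
m[:600,:252]=crop(a,242,138,42,100,6)[:600,:252] if 0 else crop(a,242,138,42,62,6).repeat(1,0)[:372].tolist()+[[[0]*3]*252]*228
m[:288,260:548]=crop(a,244,235,48,48,6); m[300:492,260:452]=crop(a,252,206,24,24,8)
cv2.imwrite("pics/mos1.png",m)
E
```

```text
bench ([np.float64(514.6), np.float64(-185.3), np.float64(0.0463)], [[0.1, 0.3], [0.2, 1.0], [0.3, 0.5], [0.7, 0.5], [0.2, 0.1], [1.3, -1.3], [1.5, -1.4], [-2.2, -0.4], [-2.1, 0.9]])
holder ([np.float64(513.9), np.float64(283.1), np.float64(0.1207)], [[0.2, 0.1], [-0.2, 0.1], [-0.2, -0.1], [0.1, -0.1]])
prism ([np.float64(500.7), np.float64(86.6), np.float64(-0.0057)], [[0.1, 0.1], [-0.1, 0.2], [-0.1, 0.2], [0.2, -0.3], [-0.2, -0.2]])
stop [[522.7 264.1  61. ]
 [526.8 246.1  61. ]
 [512.8 243.5  61. ]]
```

View pics/mos1.png

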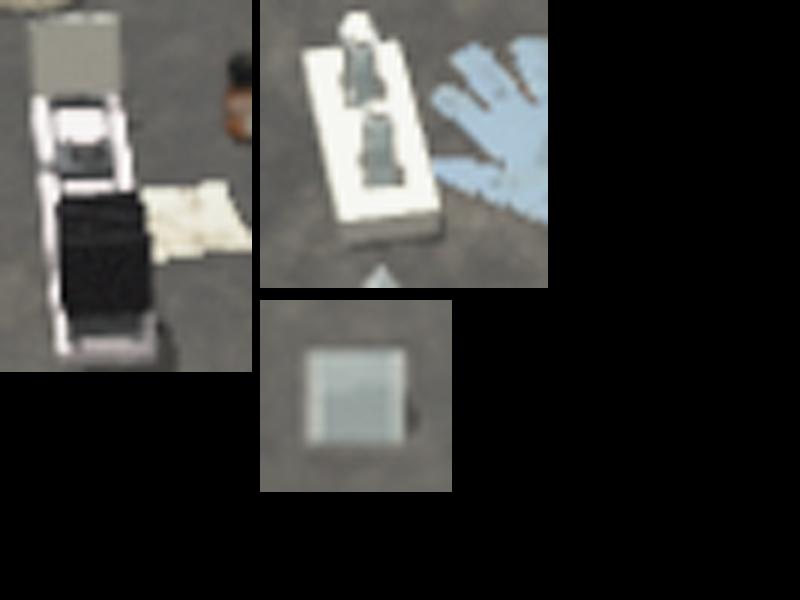

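The side view confirms the layout. In the side image the lamp-to-screen order is as expected, and the longer cuvette is the lower-y one. The front stopper is hidden by saturation. I'll refit the bench using its reliable points only.

Run:
```python
from fit import *
B=un([(42,90),(50,215),(491,121),(491,121),(697,182),(340,73),(340,200)],0,0,264,176,6)
MB=[(30,150,12),(-30,150,12),(0,-50,42),(0,-50,42),(-30,-150,12)]
b,r=fit([("top",MB,B[:5])],[520,-150,0]); print("bench",b,r)
Rb=R.from_euler('z',b[2]); w=lambda p:(Rb.apply(p)+[b[0],b[1],0]).round(1)
print("seat",w([0,-50,42]),"disc direct",unproj("top",B[2:3],42).round(1),"gap",w([0,22.5,58]))
h=[513.9,283.1,.1207]; print("pocket-",(R.from_euler('z',h[2]).apply([0,-30,6])+[h[0],h[1],0]).round(1))
# yaw by rail edge lines
for U in [(( 42,90),(640,57)),((50,215),(690,183))]:
    P=unproj("top",un(U,0,0,264,176,6),12); d=P[1]-P[0]; print("edge yaw",np.arctan2(d[0],-d[1]),P.round(1).tolist())
# side cam
# crop bench origin (0,0,242,138,6); disc center ~ (82,125)
print("side disc",unproj("side",un([(82,125)],0,0,242,138,6),42).round(1))
print("side prism base corners", unproj("side",un([(306,443),(405,443)],260,300,252,206,8),0).round(1), "ridge?",unproj("side",un([(306,349),(406,349)],260,300,252,206,8),34).round(1))
s=bot.state(); print(s["tool_pos"].round(1),R.from_quat(s["tool_rot"]).as_matrix().round(3).tolist())
```

```text
bench [np.float64(516.0), np.float64(-184.9), np.float64(0.0424)] [[-0.0, -0.3], [0.0, 0.4], [0.0, -0.0], [0.0, -0.0], [-0.0, 0.0]]
seat [ 518.1 -234.9   42. ] disc direct [[ 518.  -234.8   42. ]] gap [ 515.  -162.4   58. ]
pocket- [517.5 253.3   6. ]
edge yaw 0.045027666683168016 [[538.7, -33.8, 12.0], [551.2, -312.9, 12.0]]
edge yaw 0.038480637908691245 [[480.6, -36.3, 12.0], [492.0, -332.9, 12.0]]
side disc [[ 519.3 -242.8   42. ]]
side prism base corners [[521.7 103.9   0. ]
 [479.7 105.8   0. ]] ridge? [[520.6  82.4  34. ]
 [478.2  84.4  34. ]]
[254.6 570.5 213.4] [[-0.913, 0.408, -0.001], [0.408, 0.913, -0.001], [0.0, -0.001, -1.0]]
```

Nearest prism is at (500.5, 86.5) with yaw about 0. The seat is at (518, -235) with yaw 0.042, the long cell at about (517.5, 253) with yaw 0.12, and the gap at (515, -162.4). First move: turn the tool so its y lies along world x.

```bash
python3 -m crank '[[[0,0,0],[0,0,0.94]],[[0,0,0],[0,0,0.94]],[[0,0,0],[0,0,0.94]],[[0,0,0],[0,0,0.94]],[[0,0,0],[0,0,0.94]],[[0,0,0],[0,0,0.94]],[[0,0,0],[0,0,0.94]]]' 1
cat > go.py <<'E'
import sys; from h import *
# target x y z yaw(tool x angle, deg) -> shift in tool axes (units of 60) and turn
s=bot.state(); t=np.array(sys.argv[1:4],float); M=R.from_quat(s["tool_rot"]); m=M.as_matrix()
print("t",round(s["t"],2),"pos",s["tool_pos"].round(1),"zaxis",m[:,2].round(4),"F",s["force"].round(1),"gap",round(float(s["finger_gap"]),3),"grip",round(float(s["grip_force"]),1))
print("units",(M.inv().apply(t-s["tool_pos"])/60).round(3),"yaw",np.degrees(np.arctan2(m[1,0],m[0,0])).round(2))
if len(sys.argv)>4:
    T=R.from_euler('z',float(sys.argv[4]),degrees=True)*R.from_matrix([[1,0,0],[0,-1,0],[0,0,-1]])
    print("turn",((M.inv()*T).as_rotvec(degrees=True)/10).round(3))
E
python3 go.py 500.5 86.5 110 90
```

```text
t: 0.98
tool_pos: [254.6, 570.5, 213.5]
tool_rot: [0.708, 0.706, -0.0, 0.0]
force: [0.2, 0.4, 0.0]
finger_gap: 0.999
grip_force: 0.0
t 0.97 pos [254.6 570.5 213.5] zaxis [-4.e-04 -7.e-04 -1.e+00] F [0.2 0.4 0. ] gap 0.999 grip 0.0
units [-8.054  4.122  1.73 ] yaw 89.84
turn [-0.002  0.004 -0.016]
```

```bash
python3 -m crank '[[[-0.81,0.41,0.1],[0,0,0]],[[-0.81,0.41,0.1],[0,0,0]],[[-0.81,0.41,0.1],[0,0,0]],[[-0.81,0.41,0.1],[0,0,0]],[[-0.81,0.41,0.1],[0,0,0]],[[-0.81,0.41,0.1],[0,0,0]],[[-0.81,0.41,0.1],[0,0,0]],[[-0.81,0.41,0.1],[0,0,0]],[[-0.81,0.41,0.1],[0,0,0]],[[-0.76,0.43,0.1],[0,0,0]],[[0,0,0.3],[0,0,0]],[[0,0,0.3],[0,0,0]]]' 
python3 go.py 500.5 86.5 5 90
python3 - <<'E'
from h import *
a=bot.snapshot("top")[:,:,::-1]; b=bot.snapshot("side")[:,:,::-1]
print(proj("top",[[500.5,86.5,17]]),proj("side",[[500.5,86.5,17]]))
m=np.zeros((600,800,3),np.uint8)
m[:480,:400]=crop(a,190,160,80,96,5); m[:480,400:]=crop(b,226,150,80,96,5); cv2.imwrite("pics/m2.png",m)
E
```

```text
t: 2.48
tool_pos: [503.3, 87.6, 117.2]
tool_rot: [0.707, 0.707, -0.0, -0.0]
force: [-0.3, 0.3, -0.8]
finger_gap: 0.999
grip_force: 0.0
t 2.48 pos [503.3  87.6 117.2] zaxis [-2.e-04 -0.e+00 -1.e+00] F [-0.3  0.3 -0.8] gap 0.999 grip 0.0
units [-0.018 -0.047  1.871] yaw 90.06
turn [-0.001  0.     0.006]
[[227.19959171 204.53033685]] [[263.30370896 216.15626651]]
```

View pics/m2.png

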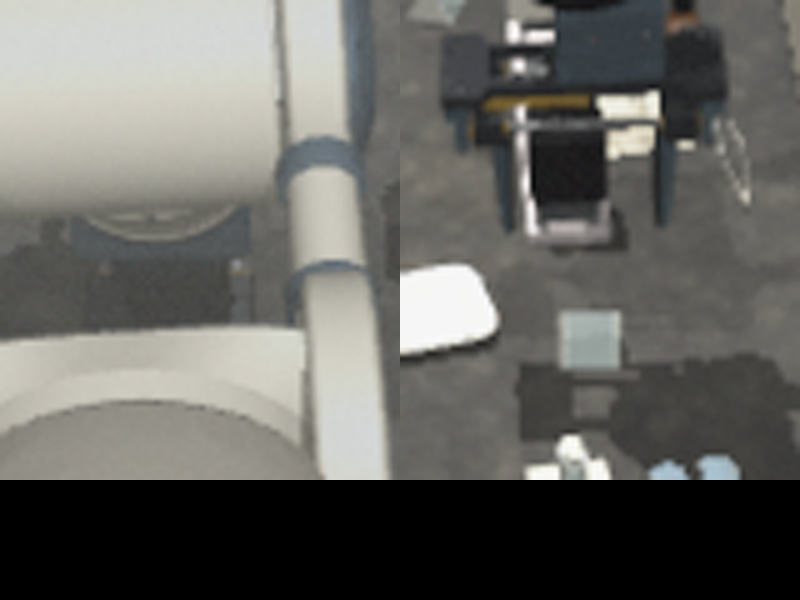

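The top view is blocked by the arm. In the side view the fingertips, at (508,228) and (663,222), straddle the prism at (590,340). I'll descend and grip.

```bash
python3 -m crank '[[[-0.02,-0.04,0.37],[0,0,0]],[[0,0,0.4],[0,0,0]],[[0,0,0.4],[0,0,0]],[[0,0,0.4],[0,0,0]],[[0,0,0.3],[0,0,0]],[[0,0,0],[0,0,0]]]'
python3 -m crank '[[[0,0,0],[0,0,0]],[[0,0,0],[0,0,0]],[[0,0,0],[0,0,0]],[[0,0,0],[0,0,0]],[[0,0,0],[0,0,0]],[[0,0,0],[0,0,0]],[[0,0,0],[0,0,0]],[[0,0,0],[0,0,0]]]' -1
python3 go.py 518 -235 120 92.43
```

```text
t: 3.32
tool_pos: [500.3, 87.3, 5.3]
tool_rot: [0.706, 0.708, -0.001, -0.001]
force: [-0.1, -0.3, 0.2]
finger_gap: 0.999
grip_force: 0.0
t: 4.32
tool_pos: [500.7, 87.2, 5.8]
tool_rot: [0.706, 0.708, -0.0, -0.0]
force: [-1.5, -0.4, 3.7]
finger_gap: 0.435
grip_force: 30.0
t 4.33 pos [500.7  87.2   5.8] zaxis [-1.e-04 -0.e+00 -1.e+00] F [-1.5 -0.4  3.7] gap 0.435 grip 30.0
units [-5.37   0.274 -1.904] yaw 90.15
turn [-0.     0.    -0.228]
```

Gripped at 40 mm. Now lift and carry over the lamp.

```bash
python3 -m crank '[[[0,0,-0.25],[0,0,0]],[[0,0,-0.5],[0,0,0]],[[0,0,-0.5],[0,0,0]],[[0,0,-0.5],[0,0,0]],[[0,0,-0.5],[0,0,0]],[[-0.5,0.02,0],[0,0,-0.23]],[[-0.7,0.04,0],[0,0,0]],[[-0.7,0.04,0],[0,0,0]],[[-0.7,0.04,0],[0,0,0]],[[-0.7,0.04,0],[0,0,0]],[[-0.7,0.03,0],[0,0,0]],[[-0.6,0.03,0],[0,0,0]]]'
python3 -m crank '[[[-0.5,0.02,0],[0,0,0]],[[-0.25,0,0],[0,0,0]],[[0,0,0],[0,0,0]],[[0,0,0],[0,0,0]]]'
python3 go.py 518 -235 100 92.43;  python3 - <<'E'
from h import *
a=bot.snapshot("top")[:,:,::-1]; b=bot.snapshot("side")[:,:,::-1]
print(proj("top",[[518,-235,60]]),proj("side",[[518,-235,60]]))
m=np.zeros((600,800,3),np.uint8)
m[:480,:400]=crop(a,300,150,80,96,5); m[:600,400:]=crop(b,222,90,64,96,6.25); cv2.imwrite("pics/m3.png",m)
E
```

```text
t: 5.82
tool_pos: [525.7, -189.6, 141.7]
tool_rot: [0.692, 0.722, 0.0, 0.0]
force: [0.3, 0.0, 0.2]
finger_gap: 0.437
grip_force: 30.0
t: 6.32
tool_pos: [528.6, -231.9, 140.9]
tool_rot: [0.692, 0.722, 0.0, -0.0]
force: [-0.7, -0.2, -0.3]
finger_gap: 0.432
grip_force: 30.0
t 6.33 pos [ 528.6 -231.9  140.9] zaxis [-3.e-04  4.e-04 -1.e+00] F [-0.7 -0.2 -0.3] gap 0.432 grip 30.0
units [-0.045 -0.179  0.681] yaw 92.48
turn [-0.002 -0.002  0.005]
[[347.00503848 194.85128065]] [[255.55396786 155.56022461]]
```

View pics/m3.png

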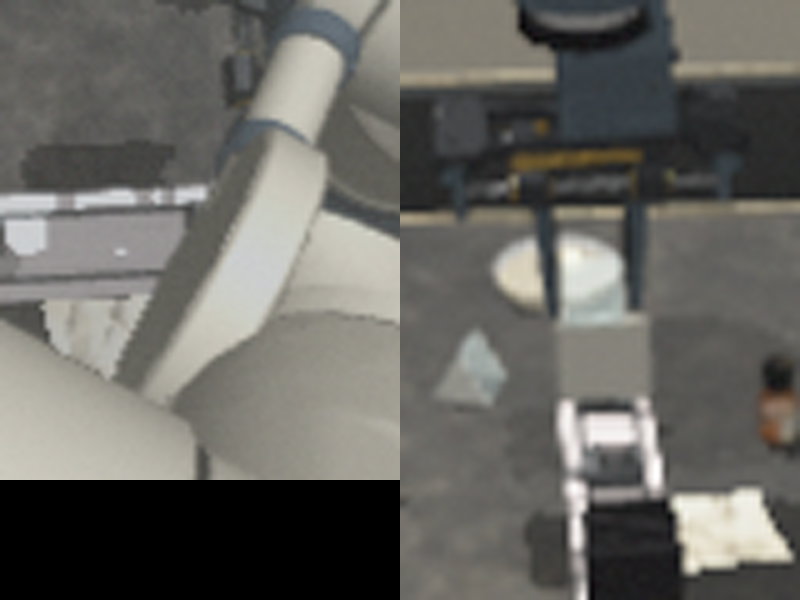

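The prism is held squarely, at (590,290) in the right panel. The disc at (610,430) there agrees with the predicted seat column. I'll descend in steps.

```bash
python3 -m crank '[[[-0.04,-0.18,0],[0,0,0]],[[0,0,0.3],[0,0,0]],[[0,0,0.4],[0,0,0]],[[0,0,0.4],[0,0,0]],[[0,0,0.25],[0,0,0]],[[0,0,0],[0,0,0]],[[0,0,0],[0,0,0]]]'
python3 go.py 518.1 -234.5 49 92.43;  python3 - <<'E'
from h import *
b=bot.snapshot("side")[:,:,::-1]; a=bot.snapshot("top")[:,:,::-1]
m=np.zeros((600,800,3),np.uint8)
m[:480,:400]=crop(a,300,150,80,96,5); m[:560,400:]=crop(b,230,115,50,70,8); cv2.imwrite("pics/m4.png",m)
E
```

```text
t: 7.3
tool_pos: [518.5, -236.0, 60.4]
tool_rot: [0.692, 0.722, 0.0, 0.0]
force: [0.5, -0.5, 0.4]
finger_gap: 0.434
grip_force: 30.0
t 7.3 pos [ 518.5 -236.    60.4] zaxis [ 7.e-04 -5.e-04 -1.e+00] F [ 0.5 -0.5  0.4] gap 0.434 grip 30.0
units [ 0.025 -0.005  0.191] yaw 92.45
turn [0.004 0.003 0.002]
```

View pics/m4.png

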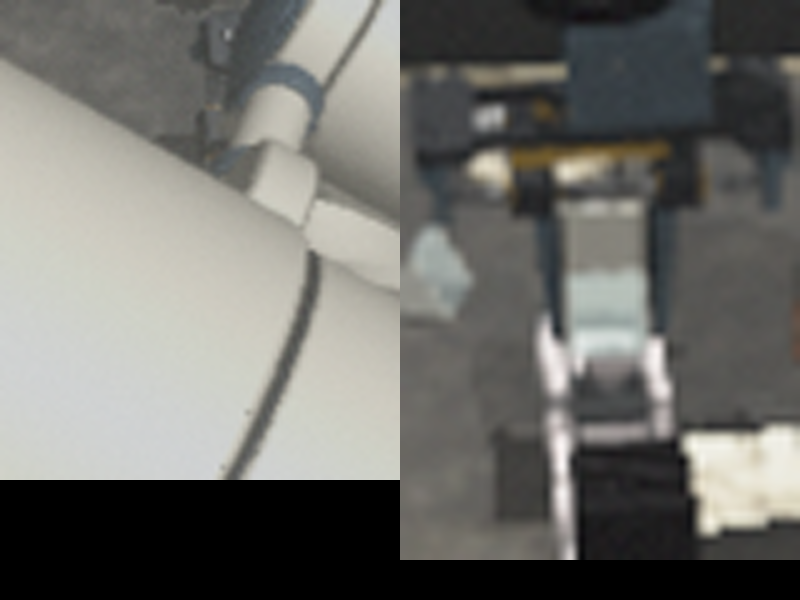

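The prism, columns 568–648, is centred over the table between the rail edges. I'll lower it gently.

```bash
python3 -m crank '[[[0.02,0,0.1],[0,0,0]],[[0,0,0.08],[0,0,0]],[[0,0,0.02],[0,0,0]],[[0,0,0],[0,0,0]],[[0,0,0],[0,0,0]]]'
python3 go.py 518.1 -234.5 48 92.43
```

```text
t: 8.02
tool_pos: [517.9, -234.4, 47.8]
tool_rot: [0.692, 0.722, -0.0, -0.0]
force: [-2.7, 1.2, 4.8]
finger_gap: 0.436
grip_force: 30.0
t 8.03 pos [ 517.9 -234.4   47.8] zaxis [-4.e-04  3.e-04 -1.e+00] F [-2.7  1.2  4.8] gap 0.436 grip 30.0
units [-0.001  0.002 -0.004] yaw 92.45
turn [-0.002 -0.002  0.002]
```

```bash
python3 -m crank '[[[0,0,0],[0,0,0]],[[0,0,0],[0,0,0]],[[0,0,0],[0,0,0]],[[0,0,0],[0,0,0]],[[0,0,0],[0,0,0]]]' 0.4
python3 -m crank '[[[0,0,-0.1],[0,0,0]],[[0,0,-0.3],[0,0,0]],[[0,0,-0.5],[0,0,0]],[[0,0,-0.5],[0,0,0]],[[0,0,-0.5],[0,0,0]],[[0.5,0,0],[0,0,0]],[[0.8,0,0],[0,0,0.1]],[[0.8,0,0],[0,0,0]],[[0.8,0,0],[0,0,0]],[[0.8,0,0],[0,0,0]],[[0.8,0,0],[0,0,0]],[[0.8,0,0],[0,0,0]]]'
python3 go.py 517.5 253.3 100 96.9
python3 - <<'E'
from h import *
a=bot.snapshot("top")[:,:,::-1]; b=bot.snapshot("side")[:,:,::-1]
cv2.imwrite("raw_t5.png",a)
m=np.zeros((600,800,3),np.uint8)
m[:264,:768]=crop(a,264,176,128,44,6); m[270:590,:320]=crop(b,230,130,40,40,8)
cv2.imwrite("pics/m5.png",m)
E
```

```text
t: 8.65
tool_pos: [518.1, -234.6, 47.7]
tool_rot: [0.692, 0.722, -0.0, -0.0]
force: [-0.3, -0.5, -0.3]
finger_gap: 0.702
grip_force: 0.0
t: 10.15
tool_pos: [508.6, 84.8, 162.2]
tool_rot: [0.698, 0.716, 0.0, 0.0]
force: [0.8, 0.3, -1.4]
finger_gap: 0.7
grip_force: 0.0
t 10.15 pos [508.6  84.8 162.2] zaxis [ 6.e-04  0.e+00 -1.e+00] F [ 0.8  0.3 -1.4] gap 0.7 grip 0.0
units [2.804 0.219 1.037] yaw 91.44
turn [ 0.003  0.    -0.546]
```

View pics/m5.png

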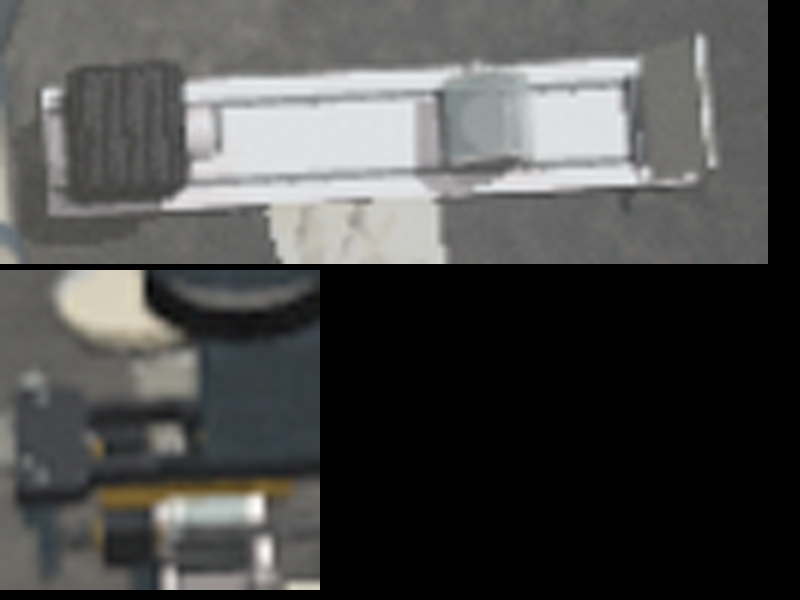

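The prism sits upright and alone on the table, spanning (442–530, 72–163) in the crop. I'll check that against the prediction and go above the long cuvette.

```bash
python3 - <<'E'
from fit import *
M=np.array([(20,0,76),(-20,0,76),(20,20,42),(20,-20,42),(-20,20,42),(-20,-20,42)],float)
P=R.from_euler('z',.0424).apply(M)+[518.1,-235.1,0]
print(((proj("top",P)-[264,176]+.5)*6-.5).round(0).tolist())
E
python3 -m crank '[[[0.5,0.03,0],[0,0,-0.66]],[[0.8,0,0],[0,0,0]],[[0.8,0.04,0],[0,0,0]],[[0.6,0,0],[0,0,0]],[[0.1,-0.05,0.2],[0,0,0]],[[0,0,0.3],[0,0,0]],[[0,0,0.4],[0,0,0]],[[0,0,0],[0,0,0]],[[0,0,0],[0,0,0]]]'
python3 go.py 517.5 253.5 23 98
```

```text
[[505.0, 66.0], [513.0, 156.0], [444.0, 79.0], [532.0, 75.0], [451.0, 167.0], [540.0, 162.0]]
t: 11.38
tool_pos: [490.2, 249.3, 108.3]
tool_rot: [0.656, 0.755, 0.0, 0.0]
force: [0.2, -0.5, 0.8]
finger_gap: 0.702
grip_force: 0.0
t 11.38 pos [490.2 249.3 108.3] zaxis [ 3.e-04  0.e+00 -1.e+00] F [ 0.2 -0.5  0.8] gap 0.702 grip 0.0
units [0.006 0.459 1.422] yaw 98.01
turn [0.002 0.    0.001]
```

Predicted and seen outlines differ slightly, so I'll look closely at the prism with the predicted outline beside it.

Run:
```python
from fit import *
a=cv2.imread("raw_t5.png"); a=np.mean([bot.snapshot("top")[:,:,::-1] for _ in range(4)],axis=0).astype(np.uint8)
cv2.imwrite("raw_t6.png",a)
s=16; c=crop(a,333,181,25,33,s); o=c.copy()
M=np.array([(20,0,76),(-20,0,76),(20,20,42),(20,-20,42),(-20,20,42),(-20,-20,42)],float)
P=R.from_euler('z',.0424).apply(M)+[518.1,-235.1,0]
q=((proj("top",P)-[333,181]+.5)*s-.5).round().astype(int)
for i,j in [(0,1),(2,3),(4,5),(2,4),(3,5),(0,2),(0,3),(1,4),(1,5)]: cv2.line(o,tuple(map(int,q[i])),tuple(map(int,q[j])),(0,0,255),1)
m=np.zeros((528,800,3),np.uint8); m[:,:400]=c; m[:,400:]=o; cv2.imwrite("pics/m6.png",m)
```

```text
(no output)
```

View pics/m6.png

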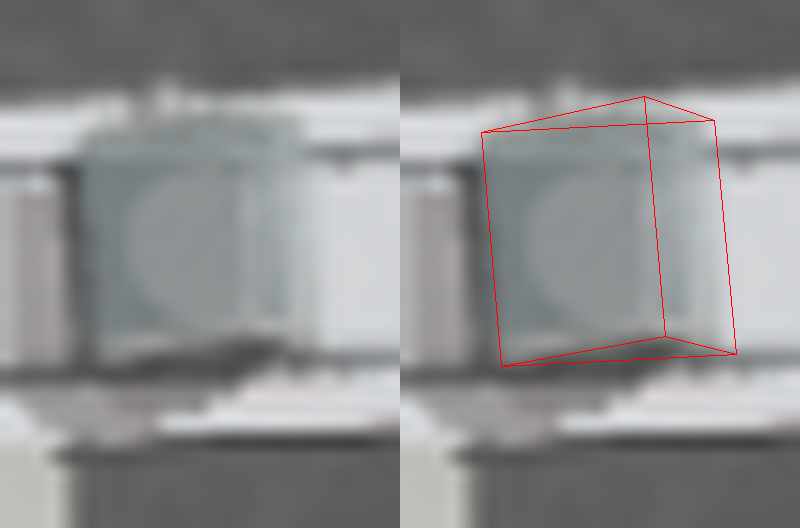

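The outline fits to about 1 mm: ridge at about (248,120–340), left edge at 80–97, top at 115 and bottom at 360. Prism placement is good, so now the cuvette.

```bash
python3 -m crank '[[[0,0.46,0],[0,0,0]],[[0,0,0],[0,0,0]],[[0,0,0],[0,0,0]],[[0,0,0.3],[0,0,0]],[[0,0,0.4],[0,0,0]],[[0,0,0.4],[0,0,0]],[[0,0,0.3],[0,0,0]],[[0,0,0],[0,0,0]],[[0,0,0],[0,0,0]]]'
python3 go.py 517.5 253.5 23 98
```

```text
t: 12.7
tool_pos: [517.2, 253.8, 24.5]
tool_rot: [0.656, 0.755, 0.0, 0.0]
force: [-0.3, -0.6, 0.8]
finger_gap: 0.704
grip_force: 0.0
t 12.7 pos [517.2 253.8  24.5] zaxis [ 5.e-04  2.e-04 -1.e+00] F [-0.3 -0.6  0.8] gap 0.704 grip 0.0
units [-0.006  0.004  0.025] yaw 98.06
turn [ 0.003 -0.001  0.006]
```

```bash
python3 -m crank '[[[0,0,0],[0,0,0]],[[0,0,0],[0,0,0]],[[0,0,0],[0,0,0]],[[0,0,0],[0,0,0]],[[0,0,0],[0,0,0]],[[0,0,0],[0,0,0]],[[0,0,0],[0,0,0]],[[0,0,0],[0,0,0]],[[0,0,0],[0,0,0]]]' -1
python3 go.py 517.5 253.5 140 98
```

```text
t: 13.82
tool_pos: [517.2, 253.7, 23.7]
tool_rot: [0.656, 0.755, -0.0, 0.0]
force: [0.4, 0.4, -0.7]
finger_gap: 0.172
grip_force: 30.0
t 13.82 pos [517.2 253.7  23.7] zaxis [-0. -0. -1.] F [ 0.4  0.4 -0.7] gap 0.172 grip 30.0
units [-0.004  0.005 -1.938] yaw 98.05
turn [-0.     0.     0.005]
```

Gripped at 16 mm. Lift and carry to the gap.

```bash
python3 -m crank '[[[0,0,-0.15],[0,0,0]],[[0,0,-0.3],[0,0,0]],[[0,0,-0.5],[0,0,0]],[[0,0,-0.5],[0,0,0]],[[0,0,-0.5],[0,0,0]],[[0,0,-0.3],[0,0,0]],[[0,0,0],[0,0,0.56]],[[-0.3,0,0],[0,0,0]],[[-0.6,0,0],[0,0,0]],[[-0.7,0,0],[0,0,0]],[[-0.7,0,0],[0,0,0]],[[-0.7,0.02,0],[0,0,0]]]'
python3 go.py 515 -162.4 150 92.43
```

```text
t: 15.32
tool_pos: [525.5, 71.7, 158.8]
tool_rot: [0.691, 0.723, -0.0, -0.0]
force: [0.1, -0.2, -0.7]
finger_gap: 0.173
grip_force: 30.0
t 15.32 pos [525.5  71.7 158.8] zaxis [-4.e-04 -2.e-04 -1.e+00] F [ 0.1 -0.2 -0.7] gap 0.173 grip 30.0
units [-3.891 -0.35   0.148] yaw 92.56
turn [-0.002  0.001  0.013]
```

```bash
python3 -m crank '[[[-0.7,-0.06,0],[0,0,0.01]],[[-0.7,-0.06,0],[0,0,0]],[[-0.7,-0.06,0],[0,0,0]],[[-0.7,-0.06,0],[0,0,0]],[[-0.6,-0.06,0],[0,0,0]],[[-0.35,-0.05,0],[0,0,0]],[[-0.1,0,0],[0,0,0]],[[0,0,0],[0,0,0]],[[0,0,0],[0,0,0]],[[0,0,0],[0,0,0]]]'
python3 go.py 515 -162.4 61 92.43
```

```text
t: 16.58
tool_pos: [514.6, -157.1, 158.7]
tool_rot: [0.692, 0.722, -0.0, -0.0]
force: [-0.2, -0.6, -0.7]
finger_gap: 0.173
grip_force: 30.0
t 16.57 pos [ 514.6 -157.1  158.7] zaxis [-1.e-04  1.e-04 -1.e+00] F [-0.2 -0.6 -0.7] gap 0.173 grip 30.0
units [-0.089  0.002  1.629] yaw 92.41
turn [-0.001 -0.    -0.002]
```

```bash
python3 -m crank '[[[-0.09,0,0],[0,0,0]],[[0,0,0.3],[0,0,0]],[[0,0,0.4],[0,0,0]],[[0,0,0.4],[0,0,0]],[[0,0,0.3],[0,0,0]],[[0,0,0.15],[0,0,0]],[[0,0,0.08],[0,0,0]],[[0,0,0],[0,0,0]],[[0,0,0],[0,0,0]],[[0,0,0],[0,0,0]]]'
python3 go.py 515 -162.4 61 92.43
python3 - <<'E'
from fit import *
b=np.mean([bot.snapshot("side")[:,:,::-1] for _ in range(4)],axis=0).astype(np.uint8); a=bot.snapshot("top")[:,:,::-1]
s=10;u0,v0=235,135
c=crop(b,u0,v0,40,58,s);o=c.copy()
M=np.array([(x,y,z) for z in(43,93) for x in(-8,8) for y in(-12,12)],float)
P=R.from_euler('z',.0424).apply(M)+[515,-162.4,0]
q=((proj("side",P)-[u0,v0]+.5)*s-.5).round().astype(int)
for i in range(8):
  for j in range(i):
    if bin(i^j).count('1')==1: cv2.line(o,tuple(map(int,q[i])),tuple(map(int,q[j])),(0,0,255),1)
m=np.zeros((600,800,3),np.uint8); m[:580,:400]=c; m[:580,400:]=o
cv2.imwrite("pics/m7.png",m)
E
```

```text
t: 17.82
tool_pos: [515.1, -163.2, 61.3]
tool_rot: [0.692, 0.721, 0.0, 0.0]
force: [-0.2, -0.3, -0.3]
finger_gap: 0.174
grip_force: 30.0
t 17.82 pos [ 515.1 -163.2   61.3] zaxis [ 7.e-04 -3.e-04 -1.e+00] F [-0.2 -0.3 -0.3] gap 0.174 grip 30.0
units [ 0.014 -0.001  0.006] yaw 92.35
turn [ 0.004  0.002 -0.008]
```

View pics/m7.png

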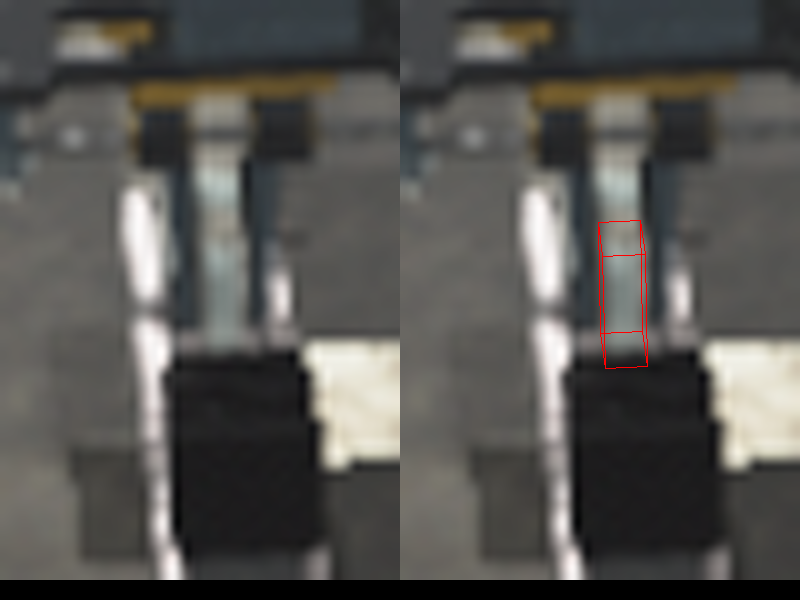

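The held cuvette, at (222,220–350), stays within the predicted outline on the light axis, between lamp and prism and clear of both. Handing in.

```bash
python3 -c "
from plant import bot; print(bot.finish_job())"
```

```text
the job is handed in; nothing more can be done
None
```

Job handed in at about 18 s: the prism is on the table with its ridge across the light (about 1 mm off the expected outline in the top view), and the longer cuvette is held upright at mid-gap with its underside about 43 mm up (inferred from the grip height, not measured).

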